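# Draw the rolling board out from under the mould stack

### The arm

A 6-joint arm with a two-finger parallel gripper is mounted at the origin on the work surface. World frame = base frame: x ahead of the robot, y to its left, z up, the work surface at z = 0. Lengths are in m, angles in rad, forces in N, time in s.
With the tool pointing down it reaches from about 0.35 to 0.85 m from the base axis. Payload 8.1 kg.
Tool frame: the origin (TCP) lies at the centre of the arm's flange, where the gripper is bolted on; the fingertips stand 186 mm ahead of it and the grasp point (between the pads) lies 167 mm ahead of it (robot.grasp_offset is the distance from the TCP to the grasp point, in m); z points along the fingers, y is the line along which they close (so a half turn about z gives the same grasp; the last joint's range is limited). The gripper opens to 93 mm and grips with 3 to 60 N. Pads are 15 mm wide; open, the fingers measure 128 mm over their backs; the gripper's body (75 mm by 188 mm) begins 65 mm behind the grasp point.
Start: joints at [-1.268, 0.13, 1.488, -0, 1.523, -0.085], TCP at [0.227, -0.555, 0.405] pointing down, gripper open.
Joint ranges: [-2.96, 2.96], [-0.89, 2.26], [0.02, 2.5], [-1.34, 4.48], [0, 2.73], [-2.66, 2.66]. Speed limits (rad/s): [2.39, 2.39, 2.79, 3.14, 3.14, 3.14].

### API

Orientations are given as a rotation vector (axis times angle).
In Python, from plant import robot gives the robot as it stands.
- The arm moves only by the tool drive_tool, never from a script. Its argument "moves" is one flat list of numbers, 7 for each row, row after row: the finger opening in mm, from 0 to 93, then the shift along the tool's x, y, z in mm, then the turn, a rotation vector about the tool's x, y, z in degrees. A call has 1 to 8 rows; each row shifts and turns the commanded pose from where the row before left it, along the tool's axes as they then stand; what a row does not reach is not made up. A row lasts 1/10 s, in which the tool goes at most 50 mm and 8.59 degrees, less where a joint would pass 70% of its speed; a pose out of reach is approached as far as the arm can. A call is refused whole if a number of a shift passes 50 or a number of a turn 8.59, either way. A call with a gripper value outside its range is refused whole. The fingers move at their own pace and stop on an object; "grip_force" is the grip in N (left out, the last holds). Time passes only in rows, so rows that do not move let the fingers close. It gives the time, the measured TCP pose, the force, the opening and the grip force at its end, in the units of the state.
- robot.read_state(): the state, without advancing time (a new reading comes with each control period).
- robot.read_camera(name): name is "scene" or "top" or "wrist"; returns a dict with "color" (384x512x3 uint8, red, green, blue), "depth" (384x512 float32, m along the optical axis (not along the pixel's ray), 0 where there is no reading), "mtx" (3x3 intrinsics, pixels), "dist_coeffs" ([k1, k2, p1, p2, k3] as OpenCV has them; the pictures are not rectified), "R" (3x3) and "t" (3): a world point X has camera coordinates R X + t. Camera axes: x right, y down, z forward; pixel columns grow to the right and rows downward; lengths in m; the calibration is good to about 2 mm. A picture is of the moment at which its call begins.
- robot.close_job(): hands the job in; it is judged then, once.
The state is a dict: "t": time; "q": joint angles; "dq": joint speeds; "joint_torque": joint torques, N m; "tool_pos": TCP position; "orientation": TCP orientation; "force": force on the tool from outside, world axes, zero at the start; "wrist_torque": the same for the moment, N m; "opening": finger opening in m; "gripper_force": force on a finger pad.
Only numpy, scipy, OpenCV 4.12 (cv2) and the standard library are available. Lean on these libraries where they do the work, as an engineer would, in place of code of your own. Each camera call takes 0.05 s, during which the arm holds its last target. There are 200 camera calls.

### The job

Draw the rolling board out from under the stack of cigar moulds by its handle, letting the two crib posts hold the stack back so that it stays standing in the crib, without pushing on the moulds yourself or jamming the board against the posts. Then bring its handle end up squarely to the middle of the stop rail's steel heel bar, feel for the bar and press the board home against it with a gentle push of about 10 N, so that it lies flat and flush there, and let go. Leave the other things on the bench alone.

Things in the scene. Friction and masses are not known exactly. Their poses are not given: they have to be found in the camera images.
- board: Flat pale rolling board 220 x 90 x 10 mm, about 0.2 kg, lying under the mould stack. Origin: centre of its underside; x along its length, towards the end under the stack; -x is the handle end; z up. On top near the handle end is a pale wooden bar handle. Sliding on the bench the bare board drags with 1 to 3 N, more if it is pressed down: that is not part of the push on the stop.
- board_grip (a point): Centre of the bar handle of the board: bar 60 mm long (along the board's x) by 16 mm wide (board's y), its underside 26 mm and its top 46 mm above the board's underside, on a 12 mm long foot at each end. This point is 36 mm above the board's underside and 75 mm from the board's centre towards the handle end.
- board_edge (a point): Middle of the board's handle-end edge (35 mm beyond the handle centre), 5 mm above its underside: the edge that goes against the stop rail.
- board_tail (a point): Middle of the board's other end, under the stack at first, 5 mm above its underside.
- crib: Fixed wooden crib. Origin on the bench midway between two posts, in the plane of their stack-side faces; +x points to the stack, -x is the way out for the board. Posts at x -20 to 0 mm, 45 mm high, opening 95 mm (y -47.5 to 47.5): the 90 mm board passes with 2.5 mm each side, the moulds do not. The stack starts 5 to 20 mm behind the posts and rides along until it meets them. Rails 14 mm high flank it.
- mould1_mid (a point): Centre of the lowest of three equal wooden cigar moulds, plain rectangular blocks 110 mm (crib's x) x 140 x 34 mm, about 0.2 kg each, stacked loose. The friction of the stack resists the pull with about 5 to 20 N.
- mould2_mid (a point): Centre of the middle mould.
- mould3_mid (a point): Centre of the top mould.
- mould1: The lowest mould: centre of its underside, z up.
- mould2: The middle mould: centre of its underside, z up.
- mould3: The top mould: centre of its underside, z up.
- stop: Base of the stop rail, fixed. In front of it a steel heel bar, 170 mm long (y), 16 mm wide, 14 mm high, clamped on two rods: the board goes against its front face, parallel to y, which stands at x = 0 to 30 mm in this frame, differently each time and not measured: feel for it. Rigid to the push. Origin on the bench at mid-length; +x points out to where the board lies, board x along rail x.
- pot: Bystander: small white ceramic bowl, 64 mm across, 45 mm high; centre of its underside.
- chaveta: Bystander: round flat steel blade 90 mm across, 5 mm thick, with a small 24 mm boss; centre of its underside.
- cedar_box: Bystander: open wooden box 100 x 150 x 50 mm; centre of its underside.
Things that resemble listed ones, but are neither listed nor needed, are in the scene too. Leave any purple or red look-alike of the board alone. Leave any pink look-alike of the mould1 alone.

How it is judged:
By the outcome, as a careful person would: the job done as asked, in the order asked, and still so for the second after the job is handed in, with the robot touching nothing.
It also fails if it takes over 64 s, if anything falls off the work surface, if the arm or the gripper's body presses on something with over 40 N, if the wrist force passes 120 N, or if a joint passes its speed limit or range.

## Working session

There is one attempt and no reset: what is moved stays moved. The work goes in short steps, Python scripts to look and compute and a tool call to move; the robot and the scene stay as the last step left them, time stands still between calls to the robot, and variables do not carry over. Pictures are saved under pics/ and viewed, at most 10 in all, crops included, and the job is handed in when it is done.

Besides the shell and the picture viewer there is one more tool, called as name(argument=value, ...), one argument or row to a line, values as JSON. drive_tool: Moves the arm, as the interface text tells. Its arguments: {"type":"object","properties":{"moves":{"type":"array","items":{"type":"number"}},"grip_force":{"type":"number"}},"required":["moves"]}

```bash
mkdir -p pics; cat > h.py <<'E'
import numpy as np, cv2
from plant import robot
def grab(n,f):
    c=robot.read_camera(n); np.savez(''+f+'.npz',**c)
    cv2.imwrite(f'pics/{f}.png',c['color'][:,:,::-1]); return c
def load(f): return dict(np.load(''+f+'.npz'))
def world(c,uv,z=None):
    """pixel->world: by depth, or on plane z"""
    uv=np.atleast_2d(np.array(uv,float))
    n=cv2.undistortPoints(uv[:,None],c['mtx'],c['dist_coeffs'])[:,0]
    r=np.c_[n,np.ones(len(n))]; C=-c['R'].T@c['t']; d=r@c['R']
    if z is None:
        s=np.array([c['depth'][int(round(v)),int(round(u))] for u,v in uv])
    else: s=(z-C[2])/d[:,2]
    return C+d*s[:,None]
E
python3 - <<'E'
from h import *
a=grab('top','top0'); b=grab('scene','scene0')
print(robot.read_state())
cv2.imwrite('pics/both0.png',cv2.resize(np.hstack([a['color'],b['color']])[:,:,::-1],(800,300)))
E
```

```text
{'t': 0.1, 'q': array([-1.26839443e+00,  1.31110283e-01,  1.48915781e+00,  1.83939171e-05,
        1.52297796e+00, -8.53954835e-02]), 'dq': array([ 2.08917241e-03, -2.21855220e-03, -2.43687357e-03,  5.48585757e-04,
       -6.85001688e-05, -1.08128006e-03]), 'joint_torque': array([ 1.29841224e-03, -5.61340499e+01, -4.93095911e+01,  7.70276715e-02,
        2.90929695e-02, -4.88783814e-05]), 'tool_pos': array([ 0.22685808, -0.55524807,  0.40378426]), 'orientation': array([-3.08110612e+00, -6.05022383e-01,  2.52426197e-04]), 'force': array([ 0.35850956,  0.067056  , -0.3656077 ]), 'wrist_torque': array([0.00457086, 0.04163378, 0.01292935]), 'gripper_force': 0.0, 'opening': 0.09282771487141823}
```

View pics/top0.png

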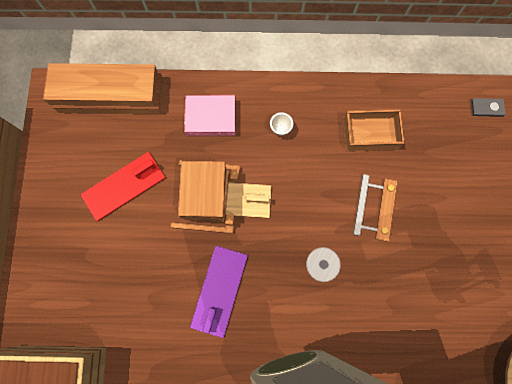

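View pics/scene0.png

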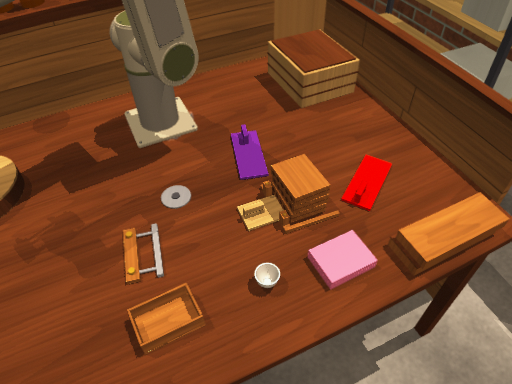

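The top view shows the pale board's handle end at about (257,200), running right from the stack at (203,188). The heel bar goes from (365,176) to (358,234), with the rail base at (387,210). The red, purple and pink items are decoys. Next I'll measure from the point clouds.

```bash
cat >> h.py <<'E'
def cloud(c,box):
    u0,v0,u1,v1=box; U,V=np.meshgrid(np.arange(u0,u1),np.arange(v0,v1))
    uv=np.c_[U.ravel(),V.ravel()]; P=world(c,uv); return uv,P,c['color'][uv[:,1],uv[:,0]].astype(int)
def rect(P):
    r=cv2.minAreaRect((P[:,:2]*1000).astype(np.float32)); return np.round(cv2.boxPoints(r),1).tolist(),np.round(r[0],1),np.round(r[1],1),round(r[2],2)
E
python3 - <<'E'
from h import *
np.set_printoptions(suppress=True,precision=4)
c=load('top0')
print('cam',-c['R'].T@c['t'])
uv,P,C=cloud(c,(222,178,278,222))
m=(C[:,2]>75)&(C[:,0]>150)
for lo,hi in((.004,.016),(.04,.052)):
    k=m&(P[:,2]>lo)&(P[:,2]<hi); print('board',lo,k.sum(),np.median(P[k,2]),rect(P[k]))
uv,P,C=cloud(c,(165,150,245,240))
k=P[:,2]>.1; print('stack',np.median(P[k,2]),rect(P[k]))
k=(P[:,2]>.038)&(P[:,2]<.052)&(uv[:,0]>224); print('posts',k.sum())
for s in (uv[:,1]<185,uv[:,1]>205):
    print(rect(P[k&s]),np.median(P[k&s,2]))
uv,P,C=cloud(c,(345,165,405,250))
g=(C.max(1)-C.min(1)<40)&(C.mean(1)>120)&(P[:,2]>.006)
k=g&(uv[:,0]<372); n,l,st,_=cv2.connectedComponentsWithStats(np.zeros((1,1),np.uint8)) if 0 else (0,0,0,0)
k=g&(uv[:,0]<367-(uv[:,1]-176)*.1+2); print('bar',k.sum(),np.median(P[k,2]),rect(P[k]))
k=(C[:,0]-C[:,2]>60)&(P[:,2]>.012)&(uv[:,0]>374);print('base',np.median(P[k,2]),rect(P[k]))
uv,P,C=cloud(c,(300,240,345,290)); k=(P[:,2]>.003)&(C.max(1)-C.min(1)<40);print('chav',rect(P[k]))
E
python3 -c "
import cv2;a=cv2.imread('pics/top0.png')[150:250,160:410];cv2.imwrite('pics/crop0.png',cv2.resize(a,(800,320),interpolation=cv2.INTER_CUBIC))"
```

```text
cam [0.3349 0.1219 1.0661]
board 0.004 1198 0.009999623645015832 ([[503.3999938964844, 82.9000015258789], [594.0, 77.19999694824219], [601.4000244140625, 195.5], [510.79998779296875, 201.1999969482422]], array([552.4, 139.2]), array([118.6,  90.8]), 86.41)
board 0.04 139 0.04579140503710333 ([[480.3999938964844, 192.5], [546.2999877929688, 81.30000305175781], [581.7000122070312, 102.30000305175781], [515.7999877929688, 213.5]], array([531. , 147.4]), array([ 41.1, 129.2]), 30.66)
stack 0.11207490201296921 ([[298.5, 258.1000061035156], [334.8999938964844, 121.9000015258789], [653.0999755859375, 206.8000030517578], [616.7000122070312, 343.1000061035156]], array([475.8, 232.5]), array([329.3, 141.1]), 14.95)
posts 241
([[587.0999755859375, 200.3000030517578], [587.5, 167.89999389648438], [630.2999877929688, 168.5], [629.7999877929688, 201.0]], array([608.7, 184.4]), array([42.8, 32.5]), 0.85) 0.04492837449190268
([[478.29998779296875, 196.8000030517578], [480.3999938964844, 176.1999969482422], [530.2000122070312, 181.3000030517578], [528.0999755859375, 201.8000030517578]], array([504.2, 189. ]), array([50. , 20.7]), 5.78) 0.04498958239280659
bar 369 0.01406306879420649 ([[259.70001220703125, 48.400001525878906], [557.5999755859375, -256.3999938964844], [632.7999877929688, -182.89999389648438], [334.8999938964844, 121.9000015258789]], array([446.3, -67.3]), array([105.1, 426.2]), 44.35)
base 0.014680286593138026 ([[231.8000030517578, 41.79999923706055], [524.0, -334.79998779296875], [627.0999755859375, -254.6999969482422], [334.8999938964844, 121.9000015258789]], array([ 429.5, -106.5]), array([130.6, 476.6]), 37.81)
chav ([[334.8999938964844, 121.9000015258789], [340.8999938964844, -106.19999694824219], [425.6000061035156, -104.0], [419.6000061035156, 124.0999984741211]], array([380.2,   8.9]), array([ 84.7, 228.2]), 1.51)
```

View pics/crop0.png

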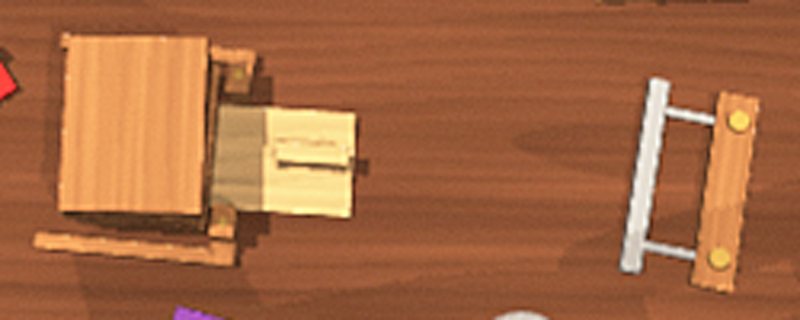

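```bash
python3 - <<'E'
from h import *
np.set_printoptions(suppress=True,precision=4)
c=load('top0')
def seg(box,f,name,z=True):
    uv,P,C=cloud(c,box); ok=(c['depth'][uv[:,1],uv[:,0]]>.1)&f(uv,P,C)
    M=np.zeros(c['depth'].shape,np.uint8); M[uv[ok,1],uv[ok,0]]=1
    n,l,st,_=cv2.connectedComponentsWithStats(M,connectivity=4)
    for i in range(1,n):
        if st[i,4]>25:
            k=ok&(l[uv[:,1],uv[:,0]]==i); b,ce,s,a=rect(P[k]); print(name,st[i,4],'z',np.round(np.median(P[k,2]),4),b,ce,s,a)
seg((222,178,278,222),lambda u,P,C:(P[:,2]>.04)&(P[:,2]<.05)&(u[:,0]>240),'handle')
seg((165,150,245,240),lambda u,P,C:(P[:,2]>.1)&(P[:,2]<.118),'stack')
seg((222,150,245,240),lambda u,P,C:(P[:,2]>.04)&(P[:,2]<.05),'post')
seg((165,150,245,240),lambda u,P,C:(P[:,2]>.01)&(P[:,2]<.018)&(P[:,0]<.5),'rail')
g=lambda u,P,C:(C.max(1)-C.min(1)<45)&(C.mean(1)>110)&(P[:,2]>.011)&(P[:,2]<.018)
seg((345,165,405,250),g,'bar')
seg((345,165,405,250),lambda u,P,C:(P[:,2]>.012)&(C[:,0]-C[:,2]>50)&(P[:,2]<.06),'base')
seg((300,240,345,290),lambda u,P,C:(P[:,2]>.003)&(P[:,2]<.05),'chav')
s=robot.read_state(); print(cv2.Rodrigues(s['orientation'])[0])
E
```

```text
handle 134 z 0.0457 [[542.2999877929688, 87.0], [558.4000244140625, 86.9000015258789], [559.0, 143.0], [542.9000244140625, 143.10000610351562]] [550.6 115. ] [56.1 16.2] 89.38
stack 2454 z 0.1121 [[488.29998779296875, 199.1999969482422], [628.9000244140625, 198.89999389648438], [629.0999755859375, 310.1000061035156], [488.5, 310.3999938964844]] [558.7 254.7] [111.2 140.6] 89.88
post 76 z 0.0452 [[600.5999755859375, 168.89999389648438], [628.7000122070312, 166.0], [630.7000122070312, 185.3000030517578], [602.5999755859375, 188.1999969482422]] [615.7 177.1] [19.4 28.2] 84.2
post 75 z 0.0442 [[514.7999877929688, 200.1999969482422], [627.0999755859375, 193.8000030517578], [627.4000244140625, 198.89999389648438], [515.0999755859375, 205.1999969482422]] [571.1 199.5] [  5.1 112.5] 86.78
post 81 z 0.0452 [[479.3999938964844, 196.8000030517578], [479.70001220703125, 178.10000610351562], [506.8999938964844, 178.60000610351562], [506.6000061035156, 197.1999969482422]] [493.2 187.7] [27.2 18.7] 0.95
rail 292 z 0.014 [[461.1000061035156, 179.60000610351562], [478.70001220703125, 179.0], [485.0, 347.6000061035156], [467.3999938964844, 348.29998779296875]] [473.  263.6] [168.7  17.6] 87.84
bar 330 z 0.0142 [[459.29998779296875, -159.5], [625.2000122070312, -191.60000610351562], [628.2999877929688, -175.5], [462.5, -143.39999389648438]] [ 543.8 -167.5] [ 16.4 168.9] 79.05
base 674 z 0.0146 [[443.6000061035156, -237.3000030517578], [610.4000244140625, -270.0], [617.2999877929688, -235.0], [450.3999938964844, -202.3000030517578]] [ 530.4 -236.1] [ 35.7 170. ] 78.91
chav 773 z 0.0058 [[339.20001220703125, -17.100000381469727], [340.6000061035156, -105.80000305175781], [425.0, -104.5], [423.70001220703125, -15.800000190734863]] [382.1 -60.8] [84.4 88.7] 0.88
[[ 0.9257  0.3781 -0.0005]
 [ 0.3781 -0.9257  0.0016]
 [ 0.0002 -0.0016 -1.    ]]
```

drive_tool(
  moves=[50,35,-31,0,0,0,0,50,35,-31,0,0,0,0,50,35,-31,0,0,0,0,50,35,-31,0,0,0,0,50,35,-31,0,0,0,0,50,35,-31,0,0,0,0,50,35,-31,0,0,0,0,50,35,-31,0,0,0,0],
  grip_force=30,
)

```text
t: 0.9
tool_pos: [0.3926, -0.2181, 0.4045]
orientation: [-3.083, -0.605, 0.0]
force: [0.5, -0.5, -0.6]
opening: 0.0505
gripper_force: 0.0
```

drive_tool(
  moves=[50,34,-31,0,0,0,0,50,34,-31,0,0,0,0,50,34,-31,0,0,0,0,50,34,-31,0,0,0,0,50,34,-31,0,0,0,0,50,34,-31,0,0,0,0,50,34,-31,0,0,0,0,50,34,-31,0,0,0,0],
)

```text
t: 1.7
tool_pos: [0.5507, 0.1145, 0.4043]
orientation: [3.083, 0.606, -0.001]
force: [1.2, -0.7, 0.6]
opening: 0.0499
gripper_force: 0.0
```

drive_tool(
  moves=[50,0,0,0,0,0,-8,50,0,0,0,0,0,-8,50,0,0,0,0,0,-8,50,0,0,0,0,0,-8,50,0,0,0,0,0,-8,50,0,0,0,0,0,-8,50,0,0,0,0,0,-8,50,0,0,0,0,0,-8],
)

```text
t: 2.5
tool_pos: [0.5502, 0.1125, 0.4042]
orientation: [-2.287, -2.153, 0.001]
force: [0.4, 0.7, 1.0]
opening: 0.0501
gripper_force: 0.0
```

```bash
cat >> h.py <<'E'
def tcp():
    s=robot.read_state(); R=cv2.Rodrigues(s['orientation'])[0]
    print('t',s['t'],'p',np.round(s['tool_pos']*1000,1),'yaw',np.round(np.degrees(np.arctan2(R[1,0],R[0,0])),2),'zax',np.round(R[:,2],4),'F',np.round(s['force'],2),'M',np.round(s['wrist_torque'],2),'op',round(s['opening']*1000,1),'g',round(s['gripper_force'],1)); return s,R
E
python3 - <<'E'
from h import *
tcp(); c=grab('wrist','w0')
E
```

```text
t 2.5 p [550.2 112.5 404.2] yaw 86.55 zax [-1.e-03 -1.e-04 -1.e+00] F [0.37 0.65 1.04] M [-0.05 -0.08  0.01] op 50.1 g 0.0
```

View pics/w0.png

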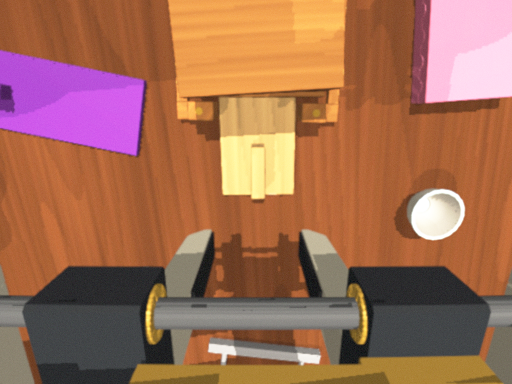

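The wrist picture shows the board at (222–295, 95–195), the handle at (258,172) and the posts at (195,107) and (322,105). The stack overlaps the post line at the top. I'll take a second measurement from this view.

```bash
python3 - <<'E'
from h import *
np.set_printoptions(suppress=True,precision=2)
c=load('w0')
def pts(box,f):
    uv,P,C=cloud(c,box); d=c['depth'][uv[:,1],uv[:,0]]; return P[(d>.1)&f(P,C)]*1000
b=pts((205,90,310,205),lambda P,C:(P[:,2]>.007)&(P[:,2]<.013)); print('board',rect(b/1000),np.median(b[:,2]))
h=pts((240,140,280,202),lambda P,C:(P[:,2]>.04)&(P[:,2]<.05)); print('handle',rect(h/1000),np.median(h[:,2]))
for n,bx in(('postR',(300,80,350,130)),('postL',(170,80,220,130))):
    q=pts(bx,lambda P,C:(P[:,2]>.042)&(P[:,2]<.048)); print(n,rect(q/1000),q.min(0),q.max(0))
s=pts((165,0,360,110),lambda P,C:(P[:,2]>.105)&(P[:,2]<.12)); print('stack',rect(s/1000))
# board side edges by row fit
y=b[:,1]
L=[];
for y0 in np.arange(85,175,4):
    k=b[abs(y-y0)<2.5]
    if len(k)>20: L.append((y0,k[:,0].min(),k[:,0].max()))
L=np.array(L); print('edge slopes deg',[90-np.degrees(np.arctan(np.polyfit(L[:,0],L[:,i],1)[0])) for i in(1,2)],L[::5])
E
```

```text
board ([[500.1000061035156, 85.19999694824219], [597.5, 79.19999694824219], [604.5999755859375, 195.39999389648438], [507.20001220703125, 201.39999389648438]], array([552.4, 140.3]), array([116.4,  97.6]), 86.5) 10.3118734777172
handle ([[542.4000244140625, 88.19999694824219], [557.4000244140625, 87.30000305175781], [560.5999755859375, 146.39999389648438], [545.5999755859375, 147.1999969482422]], array([551.5, 117.3]), array([59.2, 14.9]), 86.9) 46.06098371326578
postR ([[601.2000122070312, 168.6999969482422], [630.4000244140625, 168.39999389648438], [630.7000122070312, 200.8000030517578], [601.5, 201.10000610351562]], array([616. , 184.8]), array([32.4, 29.2]), 89.45) [601.49 168.45  42.33] [630.59 201.1   47.9 ]
postL ([[479.8999938964844, 179.6999969482422], [507.1000061035156, 177.1999969482422], [508.8999938964844, 197.10000610351562], [481.70001220703125, 199.6999969482422]], array([494.4, 188.4]), array([20. , 27.3]), 84.7) [480.15 178.    42.22] [508.72 199.3   47.81]
stack ([[488.29998779296875, 201.3000030517578], [629.0999755859375, 199.1999969482422], [630.2000122070312, 273.29998779296875], [489.3999938964844, 275.29998779296875]], array([559.2, 237.3]), array([ 74.1, 140.8]), 89.16)
edge slopes deg [np.float64(87.07322497324294), np.float64(86.05108015451553)] [[ 85.   505.6  595.05]
 [105.   507.44 595.56]
 [125.   507.88 597.33]
 [145.   508.51 598.03]
 [165.   510.49 599.68]]
```

```bash
python3 -c "
from h import *
c=load('w0');print(-c['R'].T@c['t'])"
```

```text
[0.55478407 0.19160146 0.38445411]
```

drive_tool(
  moves=[50,3.5,0.5,35,0,0,0,50,0,0,35,0,0,0,50,0,0,30,0,0,0,50,0,0,20,0,0,0,50,0,0,0,0,0,0],
)

```text
t: 3.05
tool_pos: [0.5493, 0.1157, 0.2805]
orientation: [-2.293, -2.141, 0.009]
force: [-0.0, -0.4, -1.0]
opening: 0.0499
gripper_force: 0.0
```

```bash
python3 -c "
from h import *
tcp()"
```

```text
t 3.05 p [549.3 115.7 280.5] yaw 86.08 zax [-7.3e-03 -8.0e-04 -1.0e+00] F [-0.05 -0.44 -0.99] M [-0.07  0.01 -0.02] op 49.9 g 0.0
```

drive_tool(
  moves=[50,0,1,25,0,0,0,50,0,0,25,0,0,0,50,0,0,20,0,0,0,50,0,0,5,0,0,0,50,0,0,0,0,0,0,50,0,0,0,0,0,0],
)

```text
t: 3.65
tool_pos: [0.5529, 0.116, 0.2115]
orientation: [2.293, 2.145, 0.003]
force: [0.0, 0.4, -0.3]
opening: 0.0499
gripper_force: 0.0
```

```bash
python3 -c "
from h import *
tcp()"
```

```text
t 3.65 p [552.9 116.  211.5] yaw 86.19 zax [ 2.3e-03  3.0e-04 -1.0e+00] F [ 0.02  0.36 -0.28] M [-0.04 -0.01 -0.02] op 49.9 g 0.0
```

drive_tool(
  moves=[50,0,0,5,0,0,0,50,0,0,0,0,0,0,50,0,0,0,0,0,0,50,0,0,0,0,0,0,50,0,0,0,0,0,0],
)

```text
t: 4.15
tool_pos: [0.5521, 0.1159, 0.2049]
orientation: [2.293, 2.147, 0.0]
force: [-0.4, -0.6, -0.0]
opening: 0.0499
gripper_force: 0.0
```

```bash
python3 - <<'E'
from h import *
tcp(); c=grab('wrist','w1'); tcp()
E
```

```text
t 4.15 p [552.1 115.9 204.9] yaw 86.22 zax [ 2.e-04  1.e-04 -1.e+00] F [-0.41 -0.59 -0.03] M [-0.01 -0.11  0.04] op 49.9 g 0.0
t 4.2 p [552.1 115.8 204.9] yaw 86.22 zax [ 1.e-04  0.e+00 -1.e+00] F [-0.58 -0.83  0.84] M [-0.03 -0.14 -0.  ] op 49.7 g 0.0
```

View pics/w1.png

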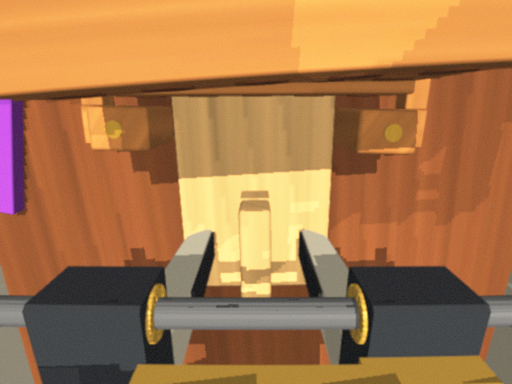

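The handle at (257,240) sits centred between the fingers. The board runs between posts at (125,128) and (390,130). Now a close fit check of the posts.

```bash
python3 - <<'E'
from h import *
np.set_printoptions(suppress=True,precision=1)
c=load('w1')
def pts(box,f):
    uv,P,C=cloud(c,box); d=c['depth'][uv[:,1],uv[:,0]]; return P[(d>.05)&f(P,C)]*1000
fr=[]
for n,bx in(('L',(60,95,190,165)),('R',(320,95,450,165))):
    q=pts(bx,lambda P,C:(P[:,2]>.043)&(P[:,2]<.047)); print(n,rect(q/1000),np.percentile(q,[1,99],axis=0).tolist())
    xs=np.arange(q[:,0].min()+3,q[:,0].max()-2,1.5); fr+=[(x,q[abs(q[:,0]-x)<1][:,1].min()) for x in xs]
fr=np.array(fr); p=np.polyfit(fr[:,0],fr[:,1],1); print('crib yaw',90+np.degrees(np.arctan(p[0])),np.std(fr[:,1]-np.polyval(p,fr[:,0])))
b=pts((160,90,350,285),lambda P,C:(P[:,2]>.008)&(P[:,2]<.0125)&(C[:,1]>70)); print(rect(b/1000))
L=np.array([(y0,*np.percentile(b[abs(b[:,1]-y0)<2][:,0],[0.5,99.5])) for y0 in range(115,198,4)])
print(L[::5],[90-np.degrees(np.arctan(np.polyfit(L[:,0],L[:,i],1)[0])) for i in(1,2)])
s=pts((0,0,512,110),lambda P,C:(P[:,2]>.105)&(P[:,2]<.12));print('stack front',s[:,1].min())
E
```

```text
L ([[479.1000061035156, 179.89999389648438], [507.5, 177.6999969482422], [509.0, 197.60000610351562], [480.5, 199.6999969482422]], array([494. , 188.7]), array([19.9, 28.5]), 85.72) [[480.7542258971002, 178.7872376360738, 43.2640945525797], [507.80377642131253, 198.84978725050746, 46.81179515581342]]
R ([[601.0999755859375, 170.10000610351562], [629.2999877929688, 167.6999969482422], [631.0, 187.6999969482422], [602.7999877929688, 190.1999969482422]], array([616. , 178.9]), array([20.1, 28.3]), 85.05) [[602.2234561148138, 168.9037826730247, 43.29873520436162], [629.550325470653, 188.965445646147, 46.86091522622529]]
crib yaw 85.39423805170892 0.16378805241484518
([[500.1000061035156, 84.69999694824219], [596.7999877929688, 78.30000305175781], [604.5999755859375, 196.1999969482422], [507.8999938964844, 202.60000610351562]], array([552.3, 140.5]), array([118.1,  96.8]), 86.21)
[[115.  525.9 595.6]
 [135.  508.1 596.7]
 [155.  509.4 597.8]
 [175.  510.3 598.7]
 [195.  510.7 600.1]] [np.float64(91.97540606662008), np.float64(87.12218773614643)]
stack front 200.70564202741735
```

drive_tool(
  moves=[50,0,-0.8,1,0,0,0,12,0,0,0,0,0,0,12,0,0,0,0,0,0,12,0,0,0,0,0,0,12,0,0,0,0,0,0,12,0,0,0,0,0,0],
  grip_force=45,
)

```text
t: 4.8
tool_pos: [0.5513, 0.1159, 0.2038]
orientation: [2.293, 2.147, 0.0]
force: [-0.6, 0.8, 2.4]
opening: 0.0156
gripper_force: 45.0
```

```bash
python3 -c "
from h import *
tcp()"
```

```text
t 4.8 p [551.3 115.9 203.8] yaw 86.22 zax [ 1.e-04  0.e+00 -1.e+00] F [-0.64  0.77  2.38] M [-0.02 -0.01  0.15] op 15.6 g 45.0
```

drive_tool(
  moves=[12,-3,-0.2,0,0,0,0.1,12,-3,-0.2,0,0,0,0.1,12,-3,-0.2,0,0,0,0.1,12,-3,-0.2,0,0,0,0.1,12,-3,-0.2,0,0,0,0.1,12,-3,-0.2,0,0,0,0.1,12,-3,-0.2,0,0,0,0.1,12,-3,-0.1,0,0,0,0.1],
)

```text
t: 5.6
tool_pos: [0.548, 0.0929, 0.2038]
orientation: [-2.307, -2.13, -0.003]
force: [0.3, 8.7, -0.6]
opening: 0.0156
gripper_force: 45.0
```

```bash
cat > crib.py <<'E'
from h import *
import sys
np.set_printoptions(suppress=True,precision=1)
s,R=tcp(); c=grab('wrist',sys.argv[1])
p=s['tool_pos'][:2]*1000; a=np.radians(85.4); d=p-np.array([555,183.8])
print('off crib axis (crib y)',-np.sin(a)*d[0]+np.cos(a)*d[1],'along',np.cos(a)*d[0]+np.sin(a)*d[1])
uv,P,C=cloud(c,(100,0,420,285)); P=P*1000; k=(c['depth'][uv[:,1],uv[:,0]]>.05)&(P[:,2]>7)&(P[:,2]<13)&(C[:,1]>70)
b=P[k]; y0=p[1]
L=np.array([(y,*np.percentile(b[abs(b[:,1]-y)<2][:,0],[0.5,99.5])) for y in np.arange(y0+20,178,6) if (abs(b[:,1]-y)<2).sum()>30])
print(L[[0,-1]],[90-np.degrees(np.arctan(np.polyfit(L[:,0],L[:,i],1)[0])) for i in(1,2)])
E
python3 crib.py w2
```

```text
t 5.6 p [548.   92.9 203.8] yaw 85.43 zax [ 0.  0. -1.] F [ 0.3  8.7 -0.6] M [ 1.5 -0.2  0. ] op 15.6 g 45.0
off crib axis (crib y) -0.3199333396738213 along -91.12576981365666
[[112.9 505.  593.6]
 [172.9 509.  598. ]] [np.float64(86.1426793445013), np.float64(85.6577629661647)]
```

drive_tool(
  moves=[12,-6,0,0,0,0,0,12,-6,0,0,0,0,0,12,-6,0,0,0,0,0,12,-6,0,0,0,0,0,12,-6,0,0,0,0,0,12,-6,0,0,0,0,0,12,-6,0,0,0,0,0,12,-6,0,0,0,0,0],
)

```text
t: 6.45
tool_pos: [0.5442, 0.0461, 0.2037]
orientation: [-2.306, -2.129, -0.005]
force: [1.4, 18.0, -1.1]
opening: 0.0156
gripper_force: 45.0
```

```bash
python3 crib.py w3
```

```text
t 6.45 p [544.2  46.1 203.7] yaw 85.44 zax [ 0.  0. -1.] F [ 1.4 18.  -1.1] M [ 2.8 -0.3 -0.1] op 15.6 g 45.0
off crib axis (crib y) -0.23782412305565082 along -138.1163340776182
[[ 66.1 501.3 589.7]
 [174.1 509.2 597.1]] [np.float64(85.73270468908302), np.float64(85.65796590829092)]
```

drive_tool(
  moves=[12,-6,0,0,0,0,0,12,-6,0,0,0,0,0,12,-6,0,0,0,0,0,12,-6,0,0,0,0,0,12,-6,0,0,0,0,0,12,-6,0,0,0,0,0],
)

```text
t: 7.1
tool_pos: [0.5413, 0.0077, 0.2037]
orientation: [2.309, 2.131, -0.0]
force: [-0.0, 1.5, 0.5]
opening: 0.0155
gripper_force: 45.0
```

```bash
python3 crib.py w4
```

```text
t 7.1 p [541.3   7.7 203.7] yaw 85.4 zax [-0. -0. -1.] F [-0.   1.5  0.5] M [ 0.3 -0.1 -0. ] op 15.5 g 45.0
off crib axis (crib y) -0.4459728076350782 along -176.6275214149011
[[ 27.7 498.2 587. ]
 [141.7 506.  524.6]] [np.float64(85.91580318848838), np.float64(95.61614473013753)]
```

View pics/w4.png

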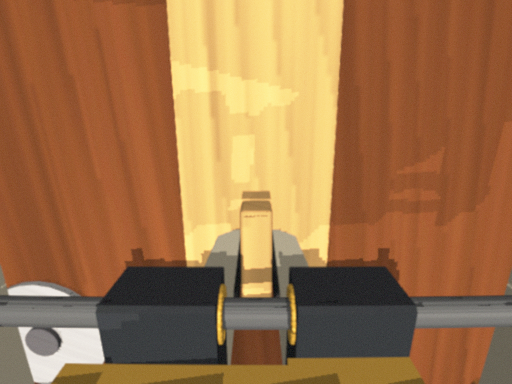

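The force has dropped to 1.5 N, so the stack is off the board, which runs clear and straight at (255,130). I'll draw it the rest of the way out and then check the stack.

drive_tool(
  moves=[12,-8,0,0,0,0,0,12,-8,0,0,0,0,0,12,-8,0,0,0,0,0,12,-8,0,0,0,0,0,12,-8,0,0,0,0,0,12,0,0,0,0,0,0],
)

```text
t: 7.75
tool_pos: [0.5381, -0.0329, 0.2038]
orientation: [2.309, 2.129, -0.001]
force: [-0.1, -1.3, 0.0]
opening: 0.0156
gripper_force: 45.0
```

```bash
python3 - <<'E'
from h import *
s,R=tcp(); c=grab('top','top1'); grab('scene','scene1')
a=cv2.imread('pics/top1.png')[140:260,150:420]; b=cv2.imread('pics/scene1.png')[120:290,100:400]
cv2.imwrite('pics/c1.png',np.vstack([cv2.resize(a,(600,267)),cv2.resize(b,(600,330))]))
def pts(box,f):
    uv,P,C=cloud(c,box); d=c['depth'][uv[:,1],uv[:,0]]; k=(d>.1)&f(P,C,uv); return P[k]
q=pts((165,150,245,240),lambda P,C,u:(P[:,2]>.09)&(P[:,2]<.118)); print('stack',np.median(q[:,2]),rect(q)) if 0 else None
q=pts((165,150,245,240),lambda P,C,u:(P[:,2]>.09)&(P[:,2]<.118)); print('stack',np.percentile(q[:,2],[2,50,98]),rect(q))
# bar re-measure
g=pts((345,165,370,245),lambda P,C,u:(C.max(1)-C.min(1)<45)&(C.mean(1)>110)&(P[:,2]>.011)&(P[:,2]<.018)); print('bar',len(g),rect(g))
E
```

```text
t 7.75 p [538.1 -32.9 203.8] yaw 85.36 zax [-0.e+00 -9.e-04 -1.e+00] F [-0.14 -1.29  0.03] M [-0.28 -0.    0.04] op 15.6 g 45.0
stack [0.09781554 0.10202539 0.1057236 ] ([[488.1000061035156, 194.3000030517578], [628.9000244140625, 191.6999969482422], [630.9000244140625, 302.70001220703125], [490.20001220703125, 305.29998779296875]], array([559.5, 248.5]), array([111.1, 140.8]), 88.94)
bar 131 ([[460.70001220703125, -160.1999969482422], [567.0999755859375, -180.1999969482422], [570.0999755859375, -164.1999969482422], [463.79998779296875, -144.1999969482422]], array([ 515.4, -162.2]), array([ 16.3, 108.2]), 79.33)
```

View pics/c1.png

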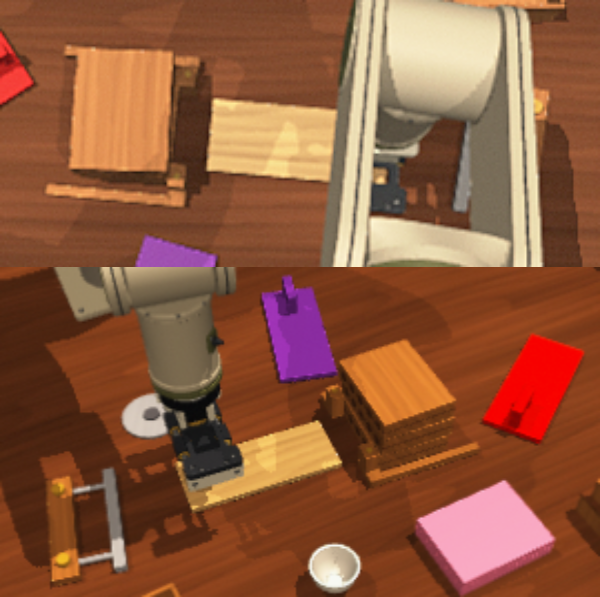

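The stack stands upright in the crib, with its top at 102 mm. The board is out, its tail just short of the posts. Next I'll carry it to about 20 mm from the heel bar and square it up.

drive_tool(
  moves=[12,-9,3,0,0,0,0,12,-9,3,0,0,0,0,12,-9,3,0,0,0,0,12,-9,3,0,0,0,0,12,-9,3,0,0,0,0,12,-9,3,0,0,0,0,12,-9,3,0,0,0,0,12,-8,2.5,0,0,0,0],
)

```text
t: 8.65
tool_pos: [0.5561, -0.105, 0.2037]
orientation: [-2.309, -2.131, -0.0]
force: [-1.4, 4.0, 1.8]
opening: 0.0157
gripper_force: 45.0
```

drive_tool(
  moves=[12,0,0,0,0,0,1.5,12,0,0,0,0,0,1.5,12,0,0,0,0,0,1.5,12,0,0,0,0,0,1.8,12,0,0,0,0,0,0,12,0,0,0,0,0,0],
)

```text
t: 9.25
tool_pos: [0.5558, -0.1039, 0.2037]
orientation: [-2.421, -2.001, 0.0]
force: [-1.9, 1.0, 2.9]
opening: 0.0155
gripper_force: 45.0
```

```bash
cat > stop.py <<'E'
from h import *
import sys
np.set_printoptions(suppress=True,precision=2)
s,R=tcp(); p=s['tool_pos'][:2]*1000; a=np.radians(79.05); u=np.array([np.cos(a),np.sin(a)]); d=p-np.array([545.3,-159.6])
print('gap to visual face',d@u-35,'lateral (stop y)',d@np.array([-u[1],u[0]]))
f=s['force'][:2]; print('F along stop x',f@u,'lat',f@np.array([-u[1],u[0]]))
E
python3 stop.py; python3 - <<'E'
from h import *
c=grab('top','top2'); w=grab('wrist','w5'); s=grab('scene','scene2')
t=cv2.imread('pics/top2.png')[150:260,220:410]; b=cv2.imread('pics/scene2.png')[180:300,100:300]
cv2.imwrite('pics/c2.png',np.vstack([np.hstack([cv2.resize(t,(400,240)),cv2.resize(b,(400,240))]),cv2.resize(cv2.imread('pics/w5.png')[84:],(800,360))[:,:800]]))
def side(c,box,f):
    uv,P,C=cloud(c,box); k=(c['depth'][uv[:,1],uv[:,0]]>.05)&f(P,C); return P[k]
for n,cc,box in (('top',c,(225,160,330,230)),('w',w,(100,0,420,285))):
    b=side(cc,box,lambda P,C:(P[:,2]>.007)&(P[:,2]<.013)&(C[:,1]>70)&(C[:,0]>140)); y0=b[:,1].max()
    print(n,len(b),rect(b))
    L=np.array([(y,*np.percentile(b[abs(b[:,1]-y)<.003][:,0],[1,99])) for y in np.arange(-.06,y0-.02,.005) if (abs(b[:,1]-y)<.003).sum()>20])
    print([90-np.degrees(np.arctan(np.polyfit(L[:,0],L[:,i],1)[0])) for i in(1,2)])
E
```

```text
t 9.25 p [ 555.8 -103.9  203.7] yaw 79.15 zax [-0.  0. -1.] F [-1.94  0.97  2.9 ] M [0.03 0.25 0.01] op 15.5 g 45.0
gap to visual face 21.716166744668584 lateral (stop y) 0.2528462090339847
F along stop x 0.5806241411698878 lat 2.0906361259425466
top 1610 ([[465.8999938964844, -80.5], [643.2999877929688, -83.69999694824219], [648.2999877929688, 195.5], [470.8999938964844, 198.6999969482422]], array([557.1,  57.5]), array([279.2, 177.5]), 88.97)
[np.float64(79.25445252454848), np.float64(81.48376784466423)]
w 37862 ([[507.1000061035156, -115.30000305175781], [596.0, -132.3000030517578], [624.2000122070312, 16.100000381469727], [535.2999877929688, 33.0]], array([565.6, -49.6]), array([151. ,  90.5]), 79.23)
[np.float64(79.63799138568828), np.float64(79.12402751393594)]
```

View pics/c2.png

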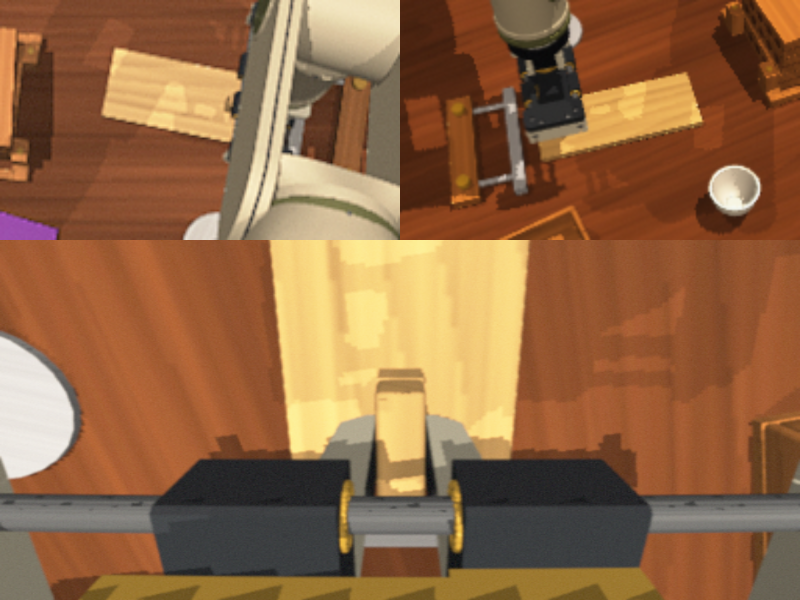

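The board is squared at about 79.2° against the bar's 79.05°, laterally centred within 0.3 mm, with a gap of about 21 mm. Now I'll approach slowly.

drive_tool(
  moves=[12,-2,0,0,0,0,0.1,12,-2,0,0,0,0,0,12,-2,0,0,0,0,0,12,-2,0,0,0,0,0,12,-2,0,0,0,0,0,12,-2,0,0,0,0,0,12,-2,0,0,0,0,0],
)

```text
t: 10.1
tool_pos: [0.5533, -0.1181, 0.2038]
orientation: [2.424, 1.999, 0.0]
force: [-0.1, 2.3, 1.6]
opening: 0.0153
gripper_force: 45.0
```

drive_tool(
  moves=[12,-0.5,0,0,0,0,0,12,-0.5,0,0,0,0,0,12,-0.5,0,0,0,0,0,12,-0.5,0,0,0,0,0],
)

```text
t: 10.5
tool_pos: [0.5529, -0.1199, 0.2038]
orientation: [2.424, 1.999, 0.0]
force: [2.0, 2.2, 1.5]
opening: 0.0155
gripper_force: 45.0
```

```bash
python3 stop.py
```

```text
t 10.5 p [ 552.9 -119.9  203.8] yaw 79.02 zax [ 0.  0. -1.] F [2.02 2.22 1.52] M [ 0.39 -0.14  0.01] op 15.5 g 45.0
gap to visual face 5.459450779698265 lateral (stop y) 0.09735607566508175
F along stop x 2.5676216930641385 lat -1.5577695141175325
```

drive_tool(
  moves=[12,-0.5,0,0,0,0,0,12,-0.5,0,0,0,0,0,12,-0.5,0,0,0,0,0,12,-0.5,0,0,0,0,0,12,-0.5,0,0,0,0,0],
)

```text
t: 11.0
tool_pos: [0.5524, -0.1223, 0.2037]
orientation: [-2.424, -1.999, -0.0]
force: [0.7, 2.6, 1.9]
opening: 0.0158
gripper_force: 45.0
```

drive_tool(
  moves=[12,-0.4,0,0,0,0,0,12,-0.4,0,0,0,0,0],
)

```text
t: 11.2
tool_pos: [0.5522, -0.1231, 0.2038]
orientation: [2.424, 1.999, 0.0]
force: [0.4, 2.4, 1.9]
opening: 0.0155
gripper_force: 45.0
```

drive_tool(
  moves=[12,-0.4,0,0,0,0,0,12,-0.4,0,0,0,0,0],
)

```text
t: 11.4
tool_pos: [0.5521, -0.1239, 0.2038]
orientation: [2.424, 1.999, 0.0]
force: [0.1, 3.2, 2.3]
opening: 0.0156
gripper_force: 45.0
```

drive_tool(
  moves=[12,-0.3,0,0,0,0,0,12,-0.3,0,0,0,0,0],
)

```text
t: 11.6
tool_pos: [0.552, -0.1245, 0.2037]
orientation: [2.424, 1.999, 0.0]
force: [0.1, 2.7, 2.0]
opening: 0.0159
gripper_force: 45.0
```

```bash
python3 stop.py
```

```text
t 11.6 p [ 552.  -124.5  203.7] yaw 79.02 zax [ 0. -0. -1.] F [0.11 2.68 2.03] M [ 0.41 -0.16  0.05] op 15.9 g 45.0
gap to visual face 0.7171228387978061 lateral (stop y) 0.09945031003719063
F along stop x 2.651500570930011 lat 0.4057148464464184
```

drive_tool(
  moves=[12,-0.3,0,0,0,0,0,12,-0.3,0,0,0,0,0],
)

```text
t: 11.8
tool_pos: [0.5519, -0.1251, 0.2037]
orientation: [2.424, 1.999, 0.0]
force: [1.4, 3.6, 1.6]
opening: 0.0156
gripper_force: 45.0
```

drive_tool(
  moves=[12,-0.3,0,0,0,0,0],
)

```text
t: 11.9
tool_pos: [0.5518, -0.1254, 0.2037]
orientation: [-2.424, -1.999, -0.0]
force: [0.6, 3.4, 3.2]
opening: 0.0158
gripper_force: 45.0
```

drive_tool(
  moves=[12,-0.2,0,0,0,0,0],
)

```text
t: 12.0
tool_pos: [0.5518, -0.1256, 0.2038]
orientation: [2.424, 1.999, 0.0]
force: [0.2, 2.8, 2.7]
opening: 0.016
gripper_force: 45.0
```

drive_tool(
  moves=[12,-0.2,0,0,0,0,0,12,-0.2,0,0,0,0,0],
)

```text
t: 12.2
tool_pos: [0.5517, -0.126, 0.2038]
orientation: [2.424, 1.999, 0.0]
force: [0.8, 2.4, 2.1]
opening: 0.0159
gripper_force: 45.0
```

drive_tool(
  moves=[12,-0.2,0,0,0,0,0,12,-0.2,0,0,0,0,0],
)

```text
t: 12.4
tool_pos: [0.5516, -0.1264, 0.2038]
orientation: [2.424, 1.999, 0.0]
force: [1.0, 3.0, 2.3]
opening: 0.0156
gripper_force: 45.0
```

drive_tool(
  moves=[12,-0.2,0,0,0,0,0],
)

```text
t: 12.5
tool_pos: [0.5516, -0.1266, 0.2037]
orientation: [-2.424, -1.999, -0.0]
force: [1.1, 3.8, 3.1]
opening: 0.0157
gripper_force: 45.0
```

drive_tool(
  moves=[12,-0.2,0,0,0,0,0,12,-0.2,0,0,0,0,0],
)

```text
t: 12.7
tool_pos: [0.5516, -0.1268, 0.2037]
orientation: [-2.424, -1.999, -0.001]
force: [2.2, 5.2, 1.7]
opening: 0.0156
gripper_force: 45.0
```

drive_tool(
  moves=[12,-0.2,0,0,0,0,0,12,-0.2,0,0,0,0,0],
)

```text
t: 12.9
tool_pos: [0.5516, -0.1269, 0.2038]
orientation: [-2.424, -1.998, -0.001]
force: [3.0, 7.1, 1.7]
opening: 0.0158
gripper_force: 45.0
```

drive_tool(
  moves=[12,-0.2,0,0,0,0,0],
)

```text
t: 13.0
tool_pos: [0.5516, -0.127, 0.2038]
orientation: [-2.423, -1.998, -0.002]
force: [3.0, 8.1, 1.7]
opening: 0.0157
gripper_force: 45.0
```

drive_tool(
  moves=[12,-0.2,0,0,0,0,0],
)

```text
t: 13.1
tool_pos: [0.5516, -0.1271, 0.2038]
orientation: [-2.423, -1.998, -0.002]
force: [3.4, 8.7, 2.4]
opening: 0.0156
gripper_force: 45.0
```

Contact at about y = −126.8. The force is now climbing gently.

drive_tool(
  moves=[12,-0.2,0,0,0,0,0,12,-0.2,0,0,0,0,0],
)

```text
t: 13.3
tool_pos: [0.5515, -0.1272, 0.2038]
orientation: [-2.423, -1.998, -0.003]
force: [1.7, 9.8, 2.5]
opening: 0.0156
gripper_force: 45.0
```

```bash
python3 stop.py; python3 stop.py
```

```text
t 13.3 p [ 551.5 -127.2  203.8] yaw 79.02 zax [ 0.  0. -1.] F [1.73 9.84 2.53] M [ 1.61 -0.47 -0.14] op 15.6 g 45.0
gap to visual face -2.012056086784362 lateral (stop y) 0.02320154836357169
F along stop x 9.98882962707463 lat 0.17138203816045072
t 13.3 p [ 551.5 -127.2  203.8] yaw 79.02 zax [ 0.  0. -1.] F [1.73 9.84 2.53] M [ 1.61 -0.47 -0.14] op 15.6 g 45.0
gap to visual face -2.012056086784362 lateral (stop y) 0.02320154836357169
F along stop x 9.98882962707463 lat 0.17138203816045072
```

drive_tool(
  moves=[12,-0.2,0,0,0,0,0.1,12,-0.2,0,0,0,0,0,12,0,0,0,0,0,0],
)

```text
t: 13.6
tool_pos: [0.5515, -0.1273, 0.2038]
orientation: [-2.424, -1.996, -0.003]
force: [1.8, 10.8, 3.8]
opening: 0.0155
gripper_force: 45.0
```

```bash
python3 stop.py
```

```text
t 13.6 p [ 551.5 -127.3  203.8] yaw 78.93 zax [ 0.  0. -1.] F [ 1.84 10.82  3.78] M [ 1.79 -0.51 -0.04] op 15.5 g 45.0
gap to visual face -2.1476958599528686 lateral (stop y) 0.016232574519120746
F along stop x 10.97434836085264 lat 0.2527507312453203
```

drive_tool(
  moves=[12,-0.25,0,0,0,0,0,12,0,0,0,0,0,0,12,0,0,0,0,0,0],
)

```text
t: 13.9
tool_pos: [0.5515, -0.1274, 0.2039]
orientation: [-2.424, -1.996, -0.004]
force: [2.5, 12.2, 2.4]
opening: 0.0158
gripper_force: 45.0
```

```bash
python3 stop.py
```

```text
t 13.9 p [ 551.5 -127.4  203.9] yaw 78.93 zax [ 0.  0. -1.] F [ 2.48 12.17  2.38] M [ 1.96 -0.56 -0.16] op 15.8 g 45.0
gap to visual face -2.1979593709865455 lateral (stop y) -0.007242763946113229
F along stop x 12.419705229210459 lat -0.11891542763270202
```

The total is 12.4 N, which less about 2.6 N of drag leaves about 10 N on the bar. Now I'll release and rise straight up.

drive_tool(
  moves=[40,0,0,0,0,0,0,40,0,0,0,0,0,0,40,0,0,0,0,0,0,40,0,0,0,0,0,0],
)

```text
t: 14.3
tool_pos: [0.5509, -0.1291, 0.2035]
orientation: [-2.426, -1.996, 0.001]
force: [0.9, 0.2, -0.8]
opening: 0.0385
gripper_force: 0.0
```

drive_tool(
  moves=[40,0,0,-5,0,0,0,40,0,0,-15,0,0,0,40,0,0,-25,0,0,0,40,0,0,-30,0,0,0,40,0,0,-40,0,0,0,40,0,0,-40,0,0,0,40,0,0,-40,0,0,0,40,0,0,-20,0,0,0],
)

```text
t: 15.1
tool_pos: [0.5514, -0.1289, 0.4251]
orientation: [2.421, 1.993, 0.006]
force: [1.5, 0.3, -0.1]
opening: 0.0397
gripper_force: 0.0
```

drive_tool(
  moves=[40,40,0,0,0,0,0,40,40,0,0,0,0,0,40,40,0,0,0,0,0,40,40,0,0,0,0,0,40,40,0,0,0,0,0,40,40,0,0,0,0,0,40,40,0,0,0,0,0,40,0,0,0,0,0,0],
)

```text
t: 15.9
tool_pos: [0.6048, 0.1504, 0.4201]
orientation: [-2.421, -2.002, -0.003]
force: [-0.1, -0.5, -0.0]
opening: 0.0398
gripper_force: 0.0
```

```bash
python3 - <<'E'
from h import *
tcp(); c=grab('top','top3'); s=grab('scene','scene3')
a=cv2.imread('pics/top3.png')[100:290,150:420]; b=cv2.imread('pics/scene3.png')[100:300,100:400]
cv2.imwrite('pics/c3.png',np.hstack([cv2.resize(a,(400,300)),cv2.resize(b,(400,300))]))
uv,P,C=cloud(c,(345,165,372,245)); k=(c['depth'][uv[:,1],uv[:,0]]>.1)&(C.max(1)-C.min(1)<45)&(C.mean(1)>110)&(P[:,2]>.011)&(P[:,2]<.018); print('bar',rect(P[k]))
for lo,hi in((.008,.0125),(.04,.05)):
    uv,P,C=cloud(c,(260,160,362,235)); k=(c['depth'][uv[:,1],uv[:,0]]>.1)&(P[:,2]>lo)&(P[:,2]<hi)&(C[:,1]>70)&(C[:,0]-C[:,2]>40); print(k.sum(),rect(P[k]) if k.sum() else '')
E
```

```text
t 15.9 p [604.8 150.4 420.1] yaw 79.17 zax [ 0.0013  0.0018 -1.    ] F [-0.13 -0.47 -0.05] M [-0.04 -0.09  0.  ] op 39.8 g 0.0
bar ([[453.6000061035156, -187.10000610351562], [620.0999755859375, -221.1999969482422], [629.0, -177.3000030517578], [462.6000061035156, -143.1999969482422]], array([ 541.3, -182.2]), array([ 44.8, 169.9]), 78.43)
961 ([[499.5, -152.0], [588.2000122070312, -169.0], [629.2999877929688, 45.5], [540.5999755859375, 62.5]], array([564.4, -53.3]), array([218.4,  90.3]), 79.14)
136 ([[537.0999755859375, -153.10000610351562], [553.9000244140625, -156.0], [564.2000122070312, -97.5], [547.4000244140625, -94.5]], array([ 550.6, -125.3]), array([59.4, 17. ]), 80.02)
```

View pics/c3.png

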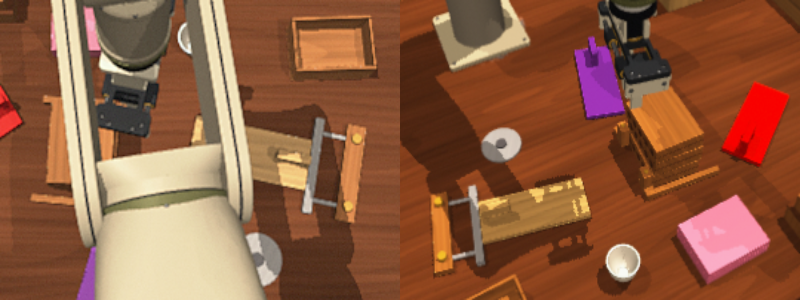

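The board lies flush and centred on the heel bar (79.1°), and the stack stands in the crib. The gripper is well clear.

```bash
python3 -c "
from plant import robot
print(robot.close_job())"
```

```text
the job is handed in; nothing more can be done
None
```

I drew the board out with the stack left standing in the crib, pressed it flush against the middle of the heel bar with about 10 N, let go, and handed the job in at about 16 s.

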